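Rock a plug-in module out of its stiff holder

TASK

Shut the bench unit down by pressing the three keys on the grey key box fully down one at a time, from the smallest key to the largest, letting each come up before the next. Then free the plug-in module from its holder: it will not come by pulling, so take it by its grip and rock it side to side, towards one steel jaw and then the other, until both jaws have been pushed back, and lift it straight up. Finish while still holding it, upright and still, directly above the holder with its foot about 2 cm clear of the jaw tops, and leave everything else on the bench where it lies.

Things in the scene. Friction and masses are not known exactly. Their poses are not given: they have to be found in the camera images.
- key_small_top (a point): Centre of the flat top face of the 14 mm diameter round white push key (its top stands 46 mm above the table when up). The three keys stand in a row, 58 mm apart, on a fixed flat grey box 70 x 190 x 24 mm; which key is in which place varies. Each has a black collar 8 mm wide around it, its rim at 36 mm above the table.
- key_mid_top (a point): Centre of the flat top face of the 23 mm diameter round white push key (its top stands 46 mm above the table when up).
- key_big_top (a point): Centre of the flat top face of the 34 mm diameter round white push key (its top stands 46 mm above the table when up).
- key_small (a joint): Travel of that key in m: 0 up, 0.006 fully down; sprung, starts to move at about 1.2 N and needs about 5 N to bottom out; returns by itself.
- key_mid (a joint): Travel of that key in m: 0 up, 0.006 fully down; sprung, starts to move at about 1.2 N and needs about 5 N to bottom out; returns by itself.
- key_big (a joint): Travel of that key in m: 0 up, 0.006 fully down; sprung, starts to move at about 1.2 N and needs about 5 N to bottom out; returns by itself.
- socket: The holder: fixed grey plate 100 (x) x 150 (y) x 12 mm with an upright steel jaw on each side (+y and -y) of the module. Origin: centre of the plate's underside, on the table; z up; y runs from jaw to jaw, the direction in which the module is rocked. A straight pull lifts the module about 5 mm, then jams: the jaws overhang its shoulders by 6 mm.
- socket_floor (a point): Centre of the plate's top, 12 mm above the table, where the module's foot stands in a groove along x, 12 mm wide and 6 mm deep; guides 30 mm high (to 42 mm above the table) stand close to the module's x ends.
- jaw_l_top (a point): Middle of the top edge of the inner face of the jaw on the +y side, 67 mm above the table, where the leaning module pushes it. The jaw measures 30 mm (x) x 14 mm (y).
- jaw_r_top (a point): The same for the jaw on the -y side.
- jaw_l (a joint): How far the +y jaw is pushed back (outwards), m: 0 to 0.001 at the start, 0.009 at its stop. It slides stiffly along y (about 7 N) and stays where it is pushed. The module lifts out freely once both jaws read 0.007 or more (a lean of 9 to 10 degrees each way about the foot); the stops are reached at about 11 degrees.
- jaw_r (a joint): The same for the jaw on the -y side. A gripper that squeezes the y sides of the grip must tilt along with the module as it leans, about the foot.
- module_grip (a point): Centre of the module's grip, a block 28 (x) x 22 (y) x 48 mm high with vertical sides, on top of the black module. It is 86 mm above the foot; the grip runs from 62 to 110 mm (the module's top) above the foot. z is up along the module; x and y are parallel to the holder's at the start.
- module_foot (a point): Lowest point of the module (0.14 to 0.28 kg), under its narrow round keel along x, radius 5 mm, on which it rocks; 12 mm above the table when seated; axes as the grip. Above the keel: shoulders 34 (x) x 47 (y) mm from 11 to 30 mm above the foot, then body 32 x 34 mm up to 62 mm.
- screwdriver: Bystander: screwdriver 160 mm long, lying beyond the key box. Origin on its underside.
- board: Bystander: small circuit board 50 x 75 mm, lying beyond the holder. Origin on its underside.
- spool: Bystander: metal wire spool, 52 mm diameter, 38 mm high. Origin under its centre.
- transformer: Bystander: small transformer, 50 x 42 x 50 mm. Origin under its centre.
- pencil: Bystander: pencil 160 mm long, 7 mm thick, along its x, lying between the key box and the holder. Origin on its underside.
- meter: Bystander: hand-held meter 150 x 75 x 45 mm lying on its back. Origin under its centre.
- tray: Bystander: white parts tray 140 x 90 x 35 mm. Origin under its centre.
Things that resemble listed ones, but are neither listed nor needed, are in the scene too. What is shaped like the socket but green or turquoise is not meant. Leave any green look-alike of the part that bears module_grip alone.

How it is judged:
By the outcome, as a careful person would: the job done as asked, in the order asked, and still so for the second after the job is handed in, while the arm keeps its last pose, push and grip.
It also fails if it takes over 61 s, if anything falls off the work surface, if the arm or the gripper's body presses on something with over 40 N, if the wrist force passes 120 N, or if a joint passes its speed limit or range.

ROBOT

A 6-joint arm with a two-finger parallel gripper is mounted at the origin on the work surface. World frame = base frame: x ahead of the robot, y to its left, z up, the work surface at z = 0. Lengths are in m, angles in degrees, forces in N, time in s.
With the tool pointing down it reaches from about 0.3 to 0.95 m from the base axis. Payload 3.1 kg.
Tool frame: the origin (TCP) lies on the centre line of the jaws, within the pads' length; the fingertips stand 14 mm ahead of it and the grasp point (between the pads) lies 5 mm behind it; z points along the fingers, x is the direction in which the jaws open and shut, and the axes are right-handed (so a half turn about z gives the same grasp; the last joint's range is limited). The gripper opens to 85 mm and grips with 20 to 120 N. Pads are 22 mm wide; open, the fingers measure 114 mm over their backs; the gripper's body (76 mm by 85 mm) begins 54 mm behind the grasp point. The pads swing forward as they close: fully open they stand 13 mm farther back than shut.
Start: joints at [-78.994, 17.653, 93.61, -0, 68.738, -3.994], TCP at [0.162, -0.604, 0.245] pointing down, gripper open.
Joint ranges: [-175.34, 175.34], [-45.06, 112.39], [2.9, 150.54], [-68.45, 248.45], [3.09, 151.38], [-168.51, 168.51]. Speed limits (degrees/s): [159.86, 159.86, 180, 180, 180, 180].

INTERFACE

Orientations are given as a 3x3 rotation matrix whose columns are the frame's x, y, z axes.
In Python, from station import manip gives the robot as it stands. The module is installed in compiled form; this text tells all that it offers.
- The arm moves only by the shell command python3 -m jog 'ROWS'. ROWS is JSON, a list of rows, each a list of 3 entries, a list of its own where there are three numbers: the shift along the world's x, y, z in m, then the turn, a rotation vector about the world's x, y, z in rad, then the finger opening in m, from 0 to 0.0854. In form: [[[dx, dy, dz], [rx, ry, rz], gripper], ...]. A call has 1 to 20 rows; each row shifts and turns the pose as measured when the row begins; what a row does not reach is not made up. A row lasts 1/12 s, in which the tool goes at most 41.7 mm and 7.16 degrees, less where a joint would pass 70% of its speed; a pose out of reach is approached as far as the arm can. A call is refused whole if a number of a shift passes 0.0417 or a number of a turn 0.125, either way. A call with a gripper value outside its range is refused whole. The fingers move at their own pace and stop on an object; the grip force is fixed at half the most. Time passes only in rows, so rows that do not move let the fingers close. It gives the time, the measured TCP pose, the force and the opening at its end, in the units of the state.
- manip.observe(): the state, without advancing time (a new reading comes with each control period).
- manip.capture(name): name is "scene" or "top"; returns a dict with "frame" (384x512x3 uint8, red, green, blue), "mtx" (3x3 intrinsics, pixels), "k1" (the pictures are not rectified: a ray, as slopes to the right and down, at radius r is drawn at 1 + k1 r^2 times it, then the intrinsics apply), "T" (4x4, takes a point from camera to world coordinates). Camera axes: x right, y down, z forward; pixel columns grow to the right and rows downward; lengths in m; the calibration is good to about 2 mm. A picture is of the moment at which its call begins. There is no depth.
- manip.hand_in(): hands the job in, once; it reports no verdict.
The state is a dict: "t": time; "joints": joint angles; "qvel": joint speeds; "effort": joint torques, N m; "eef_pos": TCP position; "tcp_rot": TCP orientation; "force": force on the tool from outside, world axes, zero at the start; "ft_torque": the same for the moment, N m; "grip_width": finger opening in m.
Only numpy, scipy, OpenCV 4.12 (cv2) and the standard library are available. Lean on these libraries where they do the work, as an engineer would, in place of code of your own. Each camera call takes 0.05 s, during which the arm holds its last target.

## Working session

There is one attempt and no reset: what is moved stays moved. The work goes in short steps, Python scripts to look and compute and a shell command to move; the robot and the scene stay as the last step left them, time stands still between calls to the robot, and variables do not carry over. Pictures are saved under pics/ and viewed, and the job is handed in when it is done.

```bash
mkdir -p pics
python3 - <<'E'
from station import manip
import cv2,numpy as np
s=manip.observe();print({k:np.round(v,4).tolist() for k,v in s.items()})
for n in("scene","top"):
    c=manip.capture(n);cv2.imwrite(f"pics/{n}0.png",c["frame"][:,:,::-1]);print(n,c["mtx"].tolist(),c["k1"],np.round(c["T"],4).tolist())
E
```

```text
{'t': 0.0, 'joints': [-78.9955, 17.7046, 93.6904, -0.0016, 68.7389, -3.9926], 'qvel': [0.0463, 0.1817, 0.0624, -0.019, -0.0495, -0.0523], 'effort': [0.0019, -41.5252, -27.6665, -0.0001, 0.0101, -0.0], 'eef_pos': [0.1616, -0.6029, 0.244], 'tcp_rot': [[0.2588, -0.9659, -0.0005], [-0.9659, -0.2588, 0.0023], [-0.0023, -0.0001, -1.0]], 'force': [-1.0176, -0.1838, 0.3792], 'ft_torque': [-0.014, -0.0042, -0.003], 'grip_width': 0.0855}
scene [[420.3264027327353, 0.0, 253.85647489033488], [0.0, 420.3264027327353, 189.7258086792374], [0.0, 0.0, 1.0]] 0.022871765188130583 [[0.3669, 0.5005, -0.7842, 1.4313], [0.9303, -0.1982, 0.3087, -0.3596], [-0.0009, -0.8428, -0.5383, 0.6765], [0.0, 0.0, 0.0, 1.0]]
top [[466.68720316540123, 0.0, 259.3937302167], [0.0, 466.68720316540123, 189.6865959571541], [0.0, 0.0, 1.0]] 0.00234688760151888 [[0.005, -0.9828, 0.1848, 0.2926], [-0.9999, -0.0033, 0.0097, -0.0153], [-0.009, -0.1848, -0.9827, 1.3849], [0.0, 0.0, 0.0, 1.0]]
```

View pics/scene0.png

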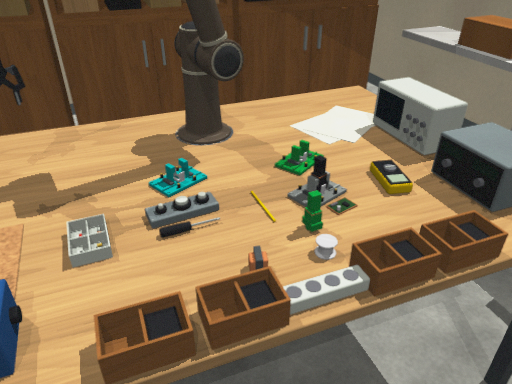

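View pics/top0.png

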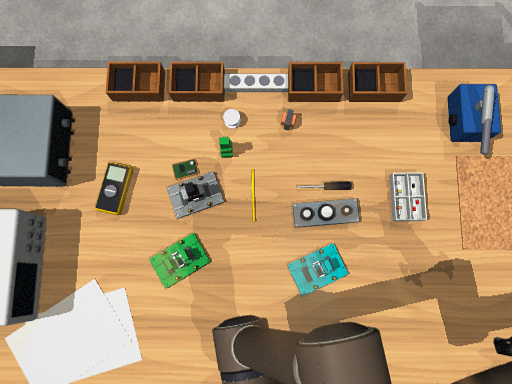

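The top view shows the key box near (326,212), the grey holder with black module near (197,194), the green/turquoise decoys nearer the robot, and a green module look-alike at (226,147). I'll zoom in next.

```bash
cat > h.py <<'E'
import numpy as np,cv2
from station import manip
def ray(c,u,v):
    m=c["mtx"];d=np.array([(u-m[0,2])/m[0,0],(v-m[1,2])/m[1,1]]);p=d.copy()
    for _ in range(10): p=d/(1+c["k1"]*(p@p))
    T=np.array(c["T"]);return T[:3,3],T[:3,:3]@np.array([p[0],p[1],1.])
def onz(c,u,v,z):
    o,d=ray(c,u,v);return o+d*(z-o[2])/d[2]
def proj(c,P):
    T=np.array(c["T"]);q=T[:3,:3].T@(np.array(P)-T[:3,3]);p=q[:2]/q[2];p=p*(1+c["k1"]*(p@p))
    m=c["mtx"];return np.array([m[0,0]*p[0]+m[0,2],m[1,1]*p[1]+m[1,2]])
def two(c1,p1,c2,p2):
    o1,d1=ray(c1,*p1);o2,d2=ray(c2,*p2);A=np.stack([d1,-d2],1);s=np.linalg.lstsq(A,o2-o1,rcond=None)[0]
    a=o1+s[0]*d1;b=o2+s[1]*d2;return (a+b)/2,np.linalg.norm(a-b)
def crop(c,x0,y0,x1,y1,k,fn):
    im=cv2.resize(c["frame"][y0:y1,x0:x1,::-1],None,fx=k,fy=k,interpolation=cv2.INTER_CUBIC);cv2.imwrite("pics/"+fn,im)
E
python3 - <<'E'
from h import *
t=manip.capture("top");s=manip.capture("scene")
crop(t,150,160,240,230,8,"t1.png");crop(t,280,180,370,240,8,"t2.png")
crop(s,260,140,360,215,8,"s1.png");crop(s,135,180,235,250,8,"s2.png")
# white keys
for n,c,b in(("top",t,(285,195,365,230)),("scene",s,(140,185,225,230))):
    f=c["frame"][b[1]:b[3],b[0]:b[2]].astype(int)
    m=((f.min(2)>150)&(f.max(2)-f.min(2)<40)).astype(np.uint8)
    k,l,st,ce=cv2.connectedComponentsWithStats(m)
    for i in range(1,k):
        if st[i,4]>4:
            u,v=ce[i]+[b[0],b[1]];print(n,st[i],u,v,onz(c,u,v,.046),'d',np.sqrt(4*st[i,4]/np.pi))
E
```

```text
top [36 11 12 11 99] 326.34343434343435 211.13131313131314 [ 0.48192548 -0.19584029  0.046     ] d 11.227230955528665
top [60 13  4  4 14] 346.2857142857143 209.5 [ 0.48690065 -0.2535186   0.046     ] d 4.222008245644752
top [18 15  8  7 41] 306.5853658536585 212.97560975609755 [ 0.47633476 -0.13871104  0.046     ] d 7.225151993843567
scene [58  7  8  4 27] 201.37037037037038 193.48148148148147 [ 0.47755255 -0.13907179  0.046     ] d 5.863230142835039
scene [35 11 13  7 68] 181.11764705882354 198.89705882352942 [ 0.48337119 -0.19694832  0.046     ] d 9.304852983362556
scene [18 18  5  3 11] 160.27272727272728 204.1818181818182 [ 0.48778274 -0.25389066  0.046     ] d 3.742410318509555
scene [74 33  5  1  5] 216.0 218.0 [ 0.60086045 -0.13525145  0.046     ] d 2.5231325220201604
scene [66 34  7  2  7] 209.0 219.57142857142856 [ 0.60073865 -0.15352597  0.046     ] d 2.985410660720923
```

View pics/t1.png

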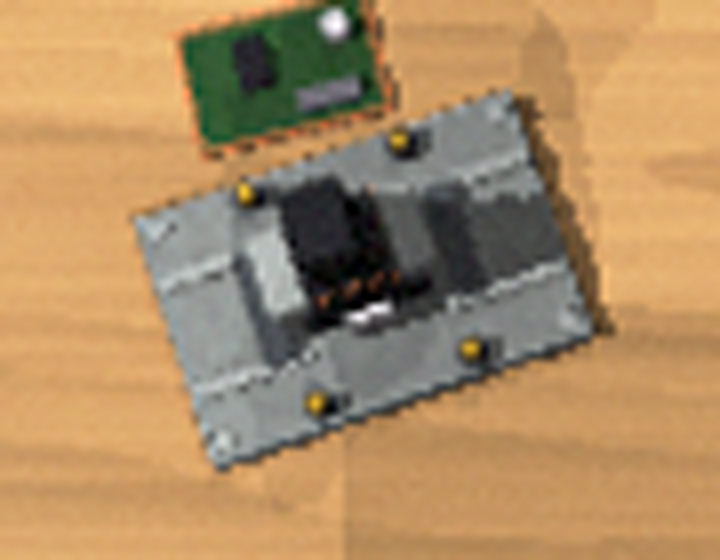

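View pics/s1.png

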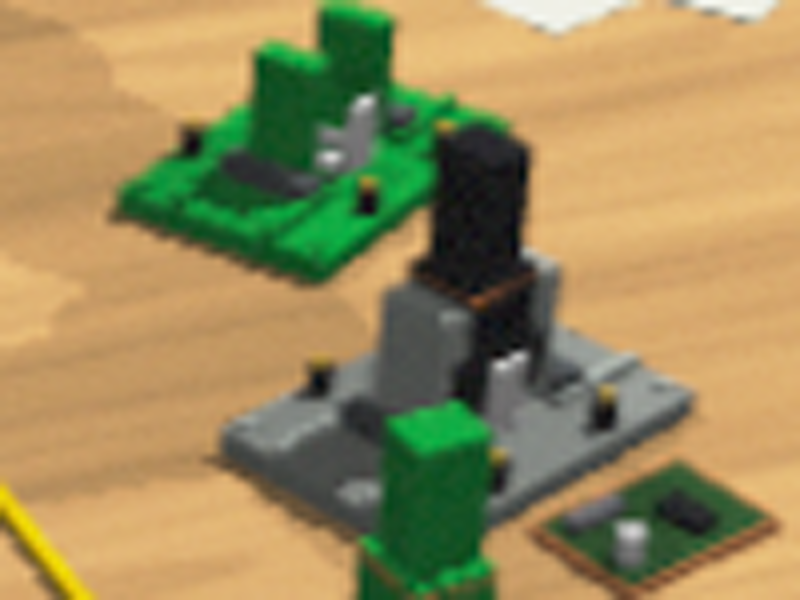

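View pics/t2.png

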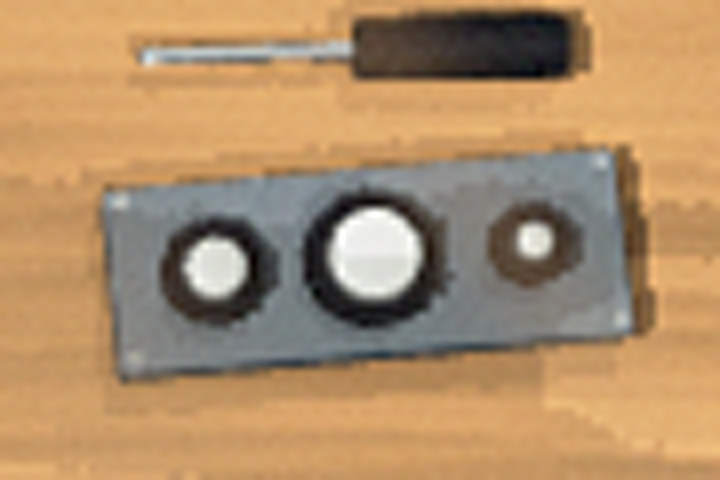

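Run:
```python
from h import *
t=manip.capture("top");s=manip.capture("scene")
q=lambda x,y,o:((x+.5)/8-.5+o[0],(y+.5)/8-.5+o[1])
C=[onz(t,*q(*p,(150,160)),.012) for p in[(135,215),(510,92),(600,335),(220,467)]]
C=np.array(C)[:,:2];print(C,C.mean(0));
print([np.linalg.norm(C[i]-C[(i+1)%4]) for i in range(4)])
yd=(C[0]-C[1])+(C[3]-C[2]);print("y dir",np.degrees(np.arctan2(yd[1],yd[0])))
# red scale of grip
for p in[(283,195),(335,177),(357,237),(302,260)]: print(onz(t,*q(*p,(150,160)),.122))
for p in[(437,137),(483,122),(530,145),(484,165)]: print('s',onz(s,*q(*p,(260,140)),.122))
a=C.mean(0)
print(proj(t,[*a,.122]),proj(s,[*a,.122]))
# gripper box corners of keybox
B=np.array([onz(t,*q(*p,(280,180)),.024)[:2] for p in[(105,190),(610,150),(635,335),(122,378)]]);print(B,B.mean(0))
```

```text
[[0.55975105 0.27749804]
 [0.60749454 0.13772979]
 [0.51475748 0.10200006]
 [0.46473086 0.24196384]] [0.53668348 0.18979794]
[np.float64(0.14769767597098785), np.float64(0.09938196850602452), np.float64(0.14863553690268094), np.float64(0.10144710424917387)]
y dir 109.26520692328127
[0.54555151 0.20311817 0.122     ]
[0.55195599 0.18533296 0.122     ]
[0.53086972 0.17706573 0.122     ]
[0.52274767 0.19577865 0.122     ]
s [0.52614814 0.17794713 0.122     ]
s [0.5222219  0.19831304 0.122     ]
s [0.54328651 0.20510803 0.122     ]
s [0.55017272 0.18317707 0.122     ]
[189.64554049 187.1029054 ] [319.78430948 157.60613993]
[[ 0.50792806 -0.10018389]
 [ 0.52353108 -0.28647725]
 [ 0.45499362 -0.29332219]
 [ 0.43847133 -0.1058183 ]] [ 0.48123102 -0.19645041]
```

Run:
```python
from h import *
t=manip.capture("top");s=manip.capture("scene")
crop(t,175,175,215,205,18,"t3.png");crop(s,300,145,340,210,10,"s3.png")
```

```text
(no output)
```

The plate sides measure 148 x 100 mm, the grip centre comes to about (0.537,0.190) in both views, and the keys are 58 mm apart, so the measurements fit. Moving to the small key, at the right end of the row.

```bash
python3 -m jog '[[[0.022,0.0235,-0.004],[0,0,0],0],[[0.022,0.0235,-0.004],[0,0,0],0],[[0.022,0.0235,-0.004],[0,0,0],0],[[0.022,0.0235,-0.004],[0,0,0],0],[[0.022,0.0235,-0.004],[0,0,0],0],[[0.022,0.0235,-0.004],[0,0,0],0],[[0.022,0.0235,-0.004],[0,0,0],0],[[0.022,0.0235,-0.004],[0,0,0],0],[[0.022,0.0235,-0.004],[0,0,0],0],[[0.022,0.0235,-0.004],[0,0,0],0],[[0.022,0.0235,-0.004],[0,0,0],0],[[0.022,0.0235,-0.004],[0,0,0],0],[[0.022,0.0235,-0.004],[0,0,0],0],[[0,0,0],[0,0,0],0]]'
```

```text
t: 1.57
eef_pos: [0.4563, -0.287, 0.1945]
tcp_rot: [[0.25, -0.968, 0.005], [-0.968, -0.25, -0.01], [0.011, -0.002, -1.0]]
force: [-1.0, -0.5, 0.0]
grip_width: 0.0002
```

```bash
python3 -m jog '[[[0.0155,0.0165,-0.03],[0.01,0.005,0],0],[[0.0155,0.0168,-0.03],[0,0,0],0],[[0,0,-0.03],[0,0,0],0],[[0,0,-0.01],[0,0,0],0],[[0,0,0],[0,0,0],0],[[0,0,0],[0,0,0],0]]'
```

```text
t: 2.07
eef_pos: [0.4922, -0.2533, 0.0954]
tcp_rot: [[0.256, -0.967, 0.007], [-0.967, -0.256, -0.007], [0.008, -0.005, -1.0]]
force: [0.4, -1.0, 1.0]
grip_width: -0.0001
```

```bash
python3 -m jog '[[[-0.005,0,-0.015],[0.007,0.007,0],0],[[0,0,-0.012],[0,0,0],0],[[0,0,0],[0,0,0],0],[[0,0,0],[0,0,0],0]]'
python3 - <<'E'
from h import *
t=manip.capture("top");s=manip.capture("scene")
crop(t,280,150,380,230,7,"t4.png");crop(s,120,130,220,230,6,"s4.png")
E
```

```text
t: 2.4
eef_pos: [0.4882, -0.2574, 0.0706]
tcp_rot: [[0.252, -0.968, 0.005], [-0.968, -0.252, -0.003], [0.005, -0.004, -1.0]]
force: [-0.1, 0.2, 0.0]
grip_width: -0.0004
```

View pics/s4.png

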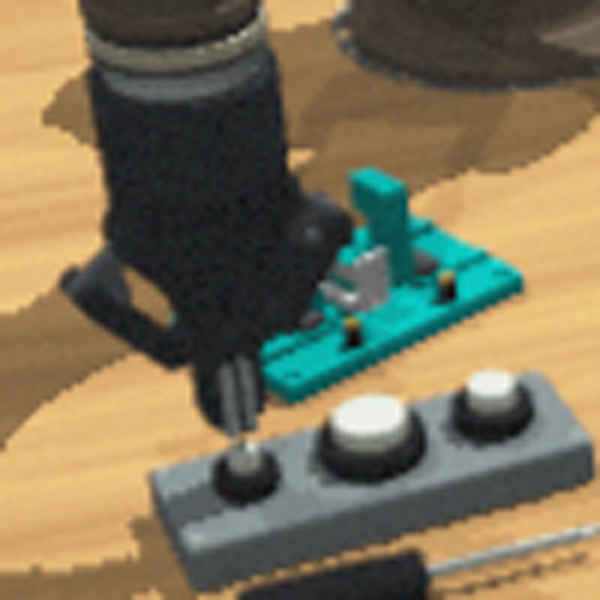

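View pics/t4.png

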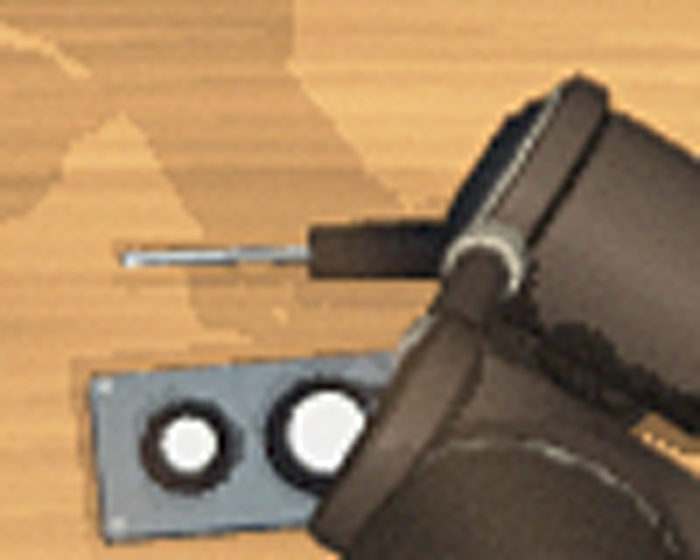

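The scene view shows the finger tips just above the small key (tip at about (160,200) in the full frame), with roughly a 10 mm gap. Descending in small steps.

```bash
python3 -m jog '[[[0,0.004,-0.006],[0,0,0],0],[[0,0,-0.004],[0,0,0],0],[[0,0,0],[0,0,0],0]]';python3 -m jog '[[[0,0,-0.003],[0,0,0],0],[[0,0,0],[0,0,0],0]]'
```

```text
t: 2.75
eef_pos: [0.4895, -0.254, 0.0618]
tcp_rot: [[0.252, -0.968, 0.009], [-0.968, -0.252, -0.005], [0.007, -0.007, -1.0]]
force: [0.4, 0.0, -0.7]
grip_width: 0.0
t: 2.92
eef_pos: [0.49, -0.254, 0.059]
tcp_rot: [[0.253, -0.968, 0.009], [-0.968, -0.253, -0.006], [0.008, -0.007, -1.0]]
force: [-1.6, -0.2, 2.5]
grip_width: 0.0001
```

```bash
python3 -m jog '[[[-0.001,0,-0.004],[0,0,0],0],[[0,0,-0.002],[0,0,0],0],[[0,0,0],[0,0,0],0]]'; python3 -m jog '[[[0,0,-0.002],[0,0,0],0]]';python3 -m jog '[[[0,0,-0.001],[0,0,0],0]]'
```

```text
t: 3.17
eef_pos: [0.4902, -0.2542, 0.0543]
tcp_rot: [[0.253, -0.967, 0.011], [-0.967, -0.253, -0.007], [0.009, -0.009, -1.0]]
force: [-1.2, 0.9, 5.1]
grip_width: -0.0001
t: 3.25
eef_pos: [0.4903, -0.2543, 0.0537]
tcp_rot: [[0.253, -0.967, 0.01], [-0.967, -0.253, -0.006], [0.009, -0.008, -1.0]]
force: [-5.8, 4.2, 23.7]
grip_width: 0.0002
t: 3.33
eef_pos: [0.4902, -0.2542, 0.054]
tcp_rot: [[0.253, -0.967, 0.009], [-0.967, -0.253, -0.006], [0.008, -0.007, -1.0]]
force: [-2.3, 1.4, 9.0]
grip_width: 0.0001
```

Small key bottomed (24 N at z 0.0537). Going up and over to the mid key.

```bash
python3 -m jog '[[[0,0,0.015],[0.005,0.005,0],0],[[0,0,0.015],[0,0,0],0],[[-0.004,0.03,0],[0,0,0],0],[[-0.004,0.03,0],[0,0,0],0],[[-0.004,0.03,0],[0,0,0],0],[[-0.001,0.02,0],[0,0,0],0],[[0,0,0],[0,0,0],0],[[0,0,0],[0,0,0],0]]'
```

```text
t: 4.0
eef_pos: [0.4769, -0.1429, 0.0851]
tcp_rot: [[0.251, -0.968, 0.007], [-0.968, -0.251, -0.004], [0.005, -0.006, -1.0]]
force: [-0.5, -1.1, -0.5]
grip_width: -0.0
```

```bash
python3 -m jog '[[[0,0.004,-0.012],[0.005,0.006,0],0],[[0,0,-0.01],[0,0,0],0],[[0,0,-0.002],[0,0,0],0],[[0,0,0],[0,0,0],0]]';python3 -m jog '[[[0,0,-0.003],[0,0,0],0],[[0,0,-0.002],[0,0,0],0],[[0,0,0],[0,0,0],0]]'
```

```text
t: 4.33
eef_pos: [0.478, -0.1408, 0.0584]
tcp_rot: [[0.249, -0.968, 0.002], [-0.968, -0.249, 0.001], [-0.0, -0.002, -1.0]]
force: [-0.3, 1.5, 1.8]
grip_width: -0.0001
t: 4.58
eef_pos: [0.4782, -0.1413, 0.0542]
tcp_rot: [[0.245, -0.969, -0.001], [-0.969, -0.245, 0.004], [-0.004, -0.0, -1.0]]
force: [-1.0, 2.8, 5.2]
grip_width: -0.0002
```

```bash
python3 -m jog '[[[0,0,-0.002],[0,0,0],0]]';python3 -m jog '[[[0,0,-0.001],[0,0,0],0]]'; python3 -m jog '[[[0,0,-0.001],[0,0,0],0]]'
```

```text
t: 4.67
eef_pos: [0.4784, -0.1414, 0.0537]
tcp_rot: [[0.245, -0.97, -0.002], [-0.97, -0.245, 0.005], [-0.005, 0.001, -1.0]]
force: [-6.4, 4.0, 25.9]
grip_width: 0.0003
t: 4.75
eef_pos: [0.4784, -0.1414, 0.054]
tcp_rot: [[0.244, -0.97, -0.003], [-0.97, -0.244, 0.006], [-0.007, 0.002, -1.0]]
force: [-2.2, 3.5, 8.9]
grip_width: 0.0
t: 4.83
eef_pos: [0.4784, -0.1414, 0.054]
tcp_rot: [[0.243, -0.97, -0.004], [-0.97, -0.243, 0.007], [-0.008, 0.002, -1.0]]
force: [-2.5, 3.7, 7.8]
grip_width: -0.0003
```

Mid key down. Now the big key at (0.4826,-0.1964).

```bash
python3 -m jog '[[[0,0,0.015],[-0.004,-0.006,0],0],[[0,0,0.013],[0,0,0],0],[[0.002,-0.025,0],[0,0,0],0],[[0.002,-0.022,0],[0,0,0],0],[[0,0,0],[0,0,0],0],[[0,0,0],[0,0,0],0]]'
```

```text
t: 5.33
eef_pos: [0.4831, -0.1926, 0.0835]
tcp_rot: [[0.243, -0.97, 0.004], [-0.97, -0.243, -0.0], [0.001, -0.004, -1.0]]
force: [-0.2, 0.5, -0.3]
grip_width: -0.0
```

```bash
python3 -m jog '[[[0,-0.003,-0.012],[0,0,0],0],[[0,0,-0.01],[0,0,0],0],[[0,0,-0.002],[0,0,0],0],[[0,0,0],[0,0,0],0]]';python3 -m jog '[[[0,0,-0.003],[0,0,0],0],[[0,0,-0.002],[0,0,0],0],[[0,0,0],[0,0,0],0]]';python3 -m jog '[[[0,0,-0.002],[0,0,0],0]]'
```

```text
t: 5.67
eef_pos: [0.4835, -0.1957, 0.0568]
tcp_rot: [[0.243, -0.97, 0.006], [-0.97, -0.243, -0.001], [0.003, -0.005, -1.0]]
force: [1.4, -1.9, 3.7]
grip_width: 0.0001
t: 5.92
eef_pos: [0.4836, -0.1957, 0.0547]
tcp_rot: [[0.246, -0.969, 0.002], [-0.969, -0.246, -0.002], [0.002, -0.002, -1.0]]
force: [-1.5, -0.7, 4.5]
grip_width: 0.0001
t: 6.0
eef_pos: [0.4837, -0.1957, 0.0538]
tcp_rot: [[0.247, -0.969, 0.002], [-0.969, -0.247, -0.002], [0.003, -0.001, -1.0]]
force: [-4.2, -0.9, 17.7]
grip_width: 0.0003
```

```bash
python3 -m jog '[[[0,0,-0.001],[0,0,0],0],[[0,0,0.02],[0,0,0],0],[[0,0,0.035],[0,0,0],0.0],[[0,0.01,0.035],[0,0,0],0.03],[[0.004,0.035,0.02],[0,0,0.03],0.07],[[0.005,0.037,0],[0,0,0.03],0.07],[[0.005,0.037,0],[0,0,0.027],0.07],[[0.005,0.037,0],[0,0,0],0.07],[[0.005,0.037,0],[0,0,0],0.07],[[0.005,0.037,0],[0,0,0],0.07],[[0.005,0.037,0],[0,0,0],0.07],[[0.005,0.037,0],[0,0,0],0.07],[[0.005,0.037,0],[0,0,0],0.07],[[0.005,0.03,0],[0,0,0],0.07],[[0,0,0],[0,0,0],0.07],[[0,0,0],[0,0,0],0.07]]'
```

```text
t: 7.33
eef_pos: [0.5222, 0.2008, 0.1635]
tcp_rot: [[0.337, -0.942, -0.012], [-0.942, -0.337, 0.004], [-0.008, 0.01, -1.0]]
force: [0.8, -0.9, -0.8]
grip_width: 0.0699
```

```bash
python3 -m jog '[[[0.0145,-0.011,0.01],[-0.004,-0.012,-0.005],0.07],[[0,0,0],[0,0,0],0.07],[[0,0,0],[0,0,0],0.07]]'
python3 - <<'E'
from h import *
s=manip.capture("scene");t=manip.capture("top")
crop(s,260,90,360,220,5,"s5.png")
f=t["frame"];crop(t,140,130,280,260,5,"t5.png");print(manip.observe()["force"])
E
```

```text
t: 7.58
eef_pos: [0.5348, 0.1883, 0.1719]
tcp_rot: [[0.333, -0.943, -0.005], [-0.943, -0.333, -0.002], [0.0, 0.005, -1.0]]
force: [0.1, 0.1, -0.3]
grip_width: 0.0698
[ 0.18439574 -1.03480147  0.75453994]
```

View pics/s5.png

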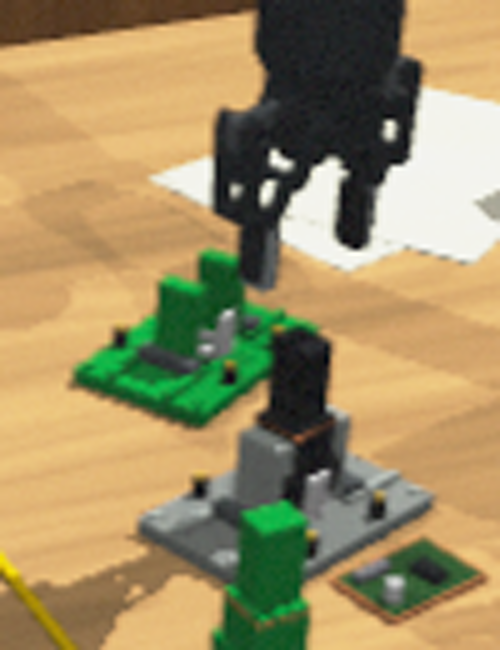

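View pics/t5.png

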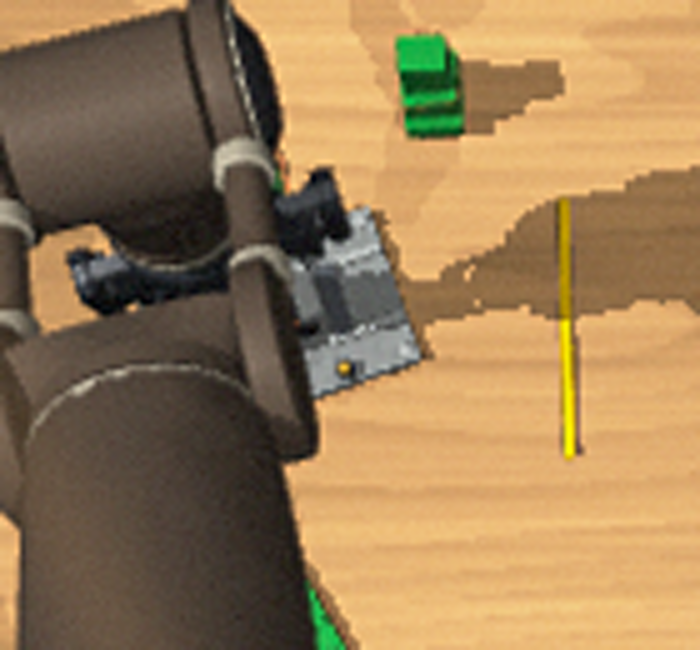

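The scene view shows the open fingers straddling the grip, along the jaw-to-jaw direction, with their midpoint above it (module top at about (320,158) in the full frame). Descending.

```bash
python3 -m jog '[[[0.001,0.002,-0.02],[0,-0.004,0],0.07],[[0.0,0,-0.02],[0,0,0],0.07],[[0,0,-0.015],[0,0,0],0.07],[[0,0,-0.012],[0,0,0],0.07],[[0,0,0],[0,0,0],0.07],[[0,0,0],[0,0,0],0.07]]'
```

```text
t: 8.18
eef_pos: [0.5374, 0.1858, 0.1047]
tcp_rot: [[0.325, -0.946, 0.004], [-0.946, -0.325, -0.001], [0.002, -0.003, -1.0]]
force: [0.7, 0.0, 0.5]
grip_width: 0.07
```

```bash
python3 -m jog '[[[-0.001,0.004,-0.005],[0,0,0.005],0.07],[[0,0,0],[0,0,0],0.07],[[0,0,0],[0,0,0],0.045],[[0,0,0],[0,0,0],0.04]]';python3 -m jog '[[[0,0,0],[0,0,0],0.03],[[0,0,0],[0,0,0],0.026],[[0,0,0],[0,0,0],0.026]]'
```

```text
t: 8.52
eef_pos: [0.5376, 0.1901, 0.1013]
tcp_rot: [[0.329, -0.944, 0.006], [-0.944, -0.329, 0.0], [0.002, -0.006, -1.0]]
force: [0.4, 0.2, 0.3]
grip_width: 0.047
t: 8.77
eef_pos: [0.5388, 0.1907, 0.103]
tcp_rot: [[0.33, -0.944, 0.01], [-0.944, -0.33, 0.001], [0.002, -0.009, -1.0]]
force: [-0.4, -0.2, 0.2]
grip_width: 0.0262
```

```bash
python3 -m jog '[[[-0.001,0,-0.004],[0,0.009,0],0.026],[[0,0,0],[0,0,0],0.018],[[0,0,0],[0,0,0],0.015],[[0,0,0],[0,0,0],0.01],[[0,0,0],[0,0,0],0.01]]'
python3 - <<'E'
from h import *
s=manip.capture("scene");crop(s,260,90,360,220,5,"s6.png");o=manip.observe();print(o["ft_torque"],o["grip_width"])
E
```

```text
t: 9.18
eef_pos: [0.5383, 0.1909, 0.0993]
tcp_rot: [[0.33, -0.944, 0.001], [-0.944, -0.33, 0.001], [-0.001, -0.001, -1.0]]
force: [0.3, 0.2, -0.2]
grip_width: 0.0216
[ 0.02609423  0.03657205 -0.00566131] 0.021295339004459398
```

View pics/s6.png

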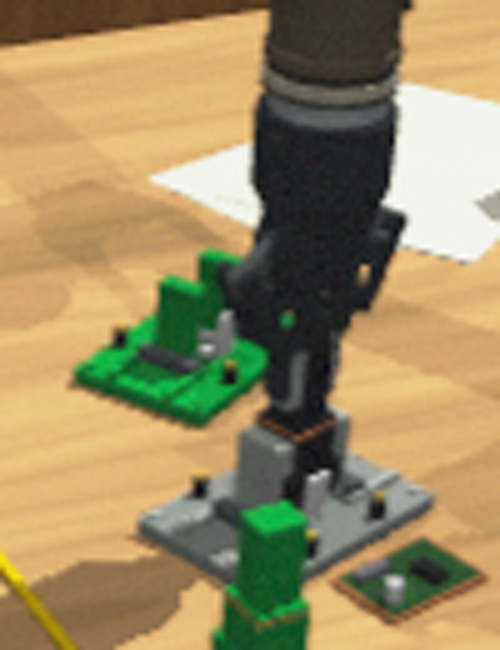

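Gripped, opening 21.5 mm, which matches the 22 mm grip. Leaning towards the +y jaw now: turn axis (0.944,0.330), shift direction (-0.33,0.944).

```bash
python3 -m jog '[[[-0.0009,0.0025,0],[-0.0283,-0.0099,0],0.01],[[-0.0009,0.0025,-0.0001],[-0.0283,-0.0099,0],0.01],[[-0.0009,0.0025,-0.0002],[-0.0283,-0.0099,0],0.01],[[0,0,0],[0,0,0],0.01]]'
```

```text
t: 9.57
eef_pos: [0.5362, 0.1971, 0.099]
tcp_rot: [[0.327, -0.945, 0.032], [-0.94, -0.328, -0.087], [0.093, -0.002, -0.996]]
force: [0.6, 0.4, 0.8]
grip_width: 0.0216
```

```bash
python3 -m jog '[[[-0.0012,0.0035,-0.0002],[-0.0283,-0.0099,0],0.01],[[-0.001,0.003,-0.0002],[-0.0283,-0.0099,0],0.01],[[0,0,0],[0,0,0],0.01]]'
```

```text
t: 9.82
eef_pos: [0.5345, 0.202, 0.0989]
tcp_rot: [[0.326, -0.944, 0.053], [-0.932, -0.33, -0.147], [0.156, -0.001, -0.988]]
force: [-0.1, 0.5, -0.5]
grip_width: 0.0214
```

```bash
python3 -m jog '[[[-0.0014,0.004,-0.0004],[-0.0283,-0.0099,0],0.01]]'; python3 -m jog '[[[-0.0005,0.0013,-0.0002],[-0.006,-0.002,0],0.01]]'
python3 - <<'E'
from h import *
s=manip.capture("scene");crop(s,280,140,350,210,10,"s7.png");o=manip.observe();print(o["force"],o["ft_torque"],o["eef_pos"],o["tcp_rot"])
E
```

```text
t: 9.9
eef_pos: [0.5338, 0.2045, 0.0989]
tcp_rot: [[0.324, -0.944, 0.063], [-0.927, -0.33, -0.176], [0.187, -0.001, -0.982]]
force: [0.8, -6.1, 3.5]
grip_width: 0.0214
t: 9.98
eef_pos: [0.5334, 0.2052, 0.0988]
tcp_rot: [[0.325, -0.944, 0.065], [-0.926, -0.331, -0.183], [0.195, -0.0, -0.981]]
force: [1.6, -2.7, -1.0]
grip_width: 0.0215
[ 1.47025345 -3.5400738   0.83329383] [-0.57833775 -0.25772503  0.0117257 ] [0.53343104 0.20518573 0.09872899] [[ 3.24658738e-01 -9.43624508e-01  6.45716035e-02]
 [-9.25692679e-01 -3.31017639e-01 -1.83085736e-01]
 [ 1.94138528e-01 -3.33076492e-04 -9.80974068e-01]]
```

View pics/s7.png

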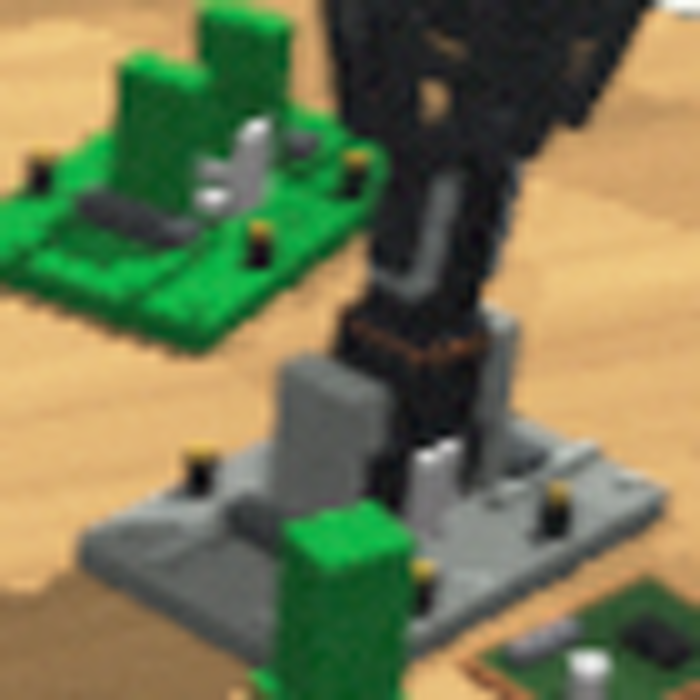

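```bash
python3 -m jog '[[[-0.0008,0.0022,0],[0,0,0],0.01]]';python3 -m jog '[[[-0.0005,0.0015,0],[0,0,0],0.01]]'
python3 - <<'E'
from h import *
o=manip.observe();print(o["force"],o["ft_torque"],o["eef_pos"])
E
```

```text
t: 10.12
eef_pos: [0.5333, 0.2056, 0.0988]
tcp_rot: [[0.326, -0.943, 0.065], [-0.925, -0.332, -0.185], [0.197, 0.0, -0.98]]
force: [4.4, -9.5, -1.9]
grip_width: 0.0215
t: 10.2
eef_pos: [0.5333, 0.2056, 0.0987]
tcp_rot: [[0.327, -0.943, 0.065], [-0.924, -0.333, -0.187], [0.198, 0.001, -0.98]]
force: [2.0, -4.5, 0.3]
grip_width: 0.0211
[ 2.00107332 -4.53044155  0.29202167] [-0.60517165 -0.31811868 -0.02538393] [0.53331376 0.20555706 0.09869048]
```

The +y jaw is at its stop, with the lean stalled at 11.4°. Now leaning to the -y side.

```bash
python3 -m jog '[[[0.001,-0.0028,0.0003],[0.0312,0.0109,0],0.01],[[0.001,-0.0028,0.0003],[0.0312,0.0109,0],0.01],[[0.001,-0.0028,0.0002],[0.0312,0.0109,0],0.01],[[0.001,-0.0028,0.0002],[0.0312,0.0109,0],0.01],[[0.001,-0.0028,0.0001],[0.0312,0.0109,0],0.01],[[0.001,-0.0028,0],[0.0312,0.0109,0],0.01],[[0,0,0],[0,0,0],0.01]]'
```

```text
t: 10.78
eef_pos: [0.5389, 0.1891, 0.0994]
tcp_rot: [[0.329, -0.944, -0.007], [-0.944, -0.329, 0.022], [-0.023, -0.001, -1.0]]
force: [0.3, 1.3, -2.3]
grip_width: 0.0213
```

```bash
python3 -m jog '[[[0.001,-0.0028,0],[0.0312,0.0109,0],0.01],[[0.001,-0.0028,-0.0001],[0.0312,0.0109,0],0.01],[[0.001,-0.0028,-0.0002],[0.0312,0.0109,0],0.01],[[0.001,-0.0028,-0.0003],[0.0312,0.0109,0],0.01]]';python3 -m jog '[[[0.0012,-0.0033,-0.0004],[0.0312,0.0109,0],0.01]]'
```

```text
t: 11.12
eef_pos: [0.5422, 0.1795, 0.0986]
tcp_rot: [[0.327, -0.944, -0.051], [-0.931, -0.331, 0.153], [-0.162, -0.003, -0.987]]
force: [-0.5, 0.2, 1.2]
grip_width: 0.0211
t: 11.2
eef_pos: [0.5432, 0.1767, 0.0984]
tcp_rot: [[0.325, -0.944, -0.062], [-0.925, -0.331, 0.186], [-0.196, -0.003, -0.981]]
force: [-1.4, 1.3, 1.2]
grip_width: 0.0217
```

```bash
python3 -m jog '[[[0.0008,-0.0022,-0.0002],[0.008,0.003,0],0.01]]';python3 -m jog '[[[0.0007,-0.002,0],[0.006,0.002,0],0.01]]';python3 -m jog '[[[0.0007,-0.002,0],[0,0,0],0.01]]'
python3 - <<'E'
from h import *
s=manip.capture("scene");crop(s,280,140,350,210,10,"s8.png");o=manip.observe();print(o["force"],o["ft_torque"],o["eef_pos"],o["tcp_rot"][2])
E
```

```text
t: 11.28
eef_pos: [0.5438, 0.1754, 0.0984]
tcp_rot: [[0.322, -0.944, -0.066], [-0.923, -0.329, 0.199], [-0.209, -0.003, -0.978]]
force: [-2.2, 5.8, 1.3]
grip_width: 0.0217
t: 11.37
eef_pos: [0.5439, 0.1749, 0.0984]
tcp_rot: [[0.319, -0.945, -0.07], [-0.922, -0.327, 0.208], [-0.22, -0.002, -0.976]]
force: [-0.8, 7.4, 0.2]
grip_width: 0.0212
t: 11.45
eef_pos: [0.544, 0.1747, 0.0985]
tcp_rot: [[0.317, -0.946, -0.071], [-0.922, -0.325, 0.212], [-0.223, -0.002, -0.975]]
force: [-0.4, 8.3, -0.7]
grip_width: 0.0211
[-2.54313231  6.96473285  0.30389356] [0.64990487 0.04910757 0.12916403] [0.5439915  0.17471563 0.09849159] [-0.22326061 -0.00205761 -0.97475662]
```

View pics/s8.png

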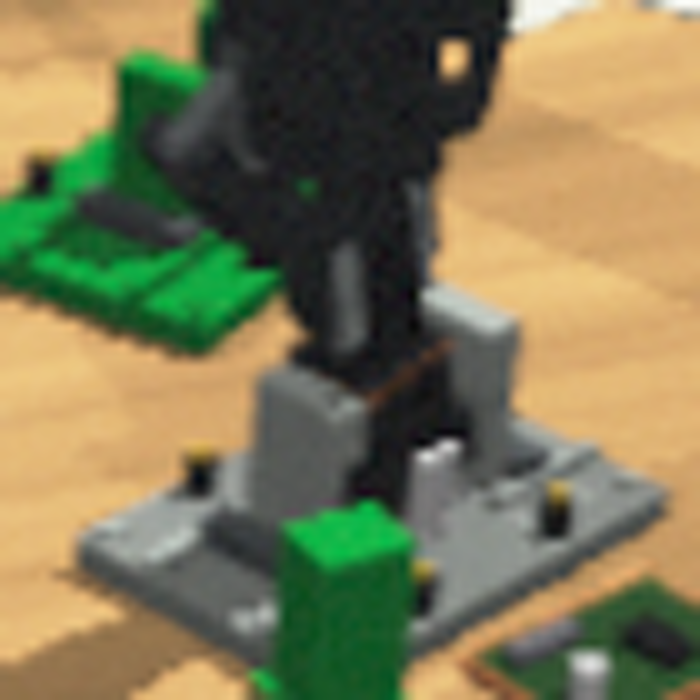

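Both jaws are visibly set back and the lean stalled at the stop. Now returning to upright.

```bash
python3 -m jog '[[[-0.0008,0.0024,0.0003],[-0.0295,-0.0103,0],0.01],[[-0.0008,0.0024,0.0002],[-0.0295,-0.0103,0],0.01],[[-0.0008,0.0024,0.0002],[-0.0295,-0.0103,0],0.01],[[-0.0008,0.0024,0.0002],[-0.0295,-0.0103,0],0.01],[[-0.0008,0.0024,0.0001],[-0.0295,-0.0103,0],0.01],[[-0.0008,0.0023,0],[-0.0295,-0.0103,0],0.01],[[-0.0004,0.001,0],[-0.013,-0.005,0],0.01],[[0,0,0],[0,0,0],0.01],[[0,0,0],[0,0,0],0.01]]'
python3 - <<'E'
from h import *
s=manip.capture("scene");crop(s,280,140,350,210,10,"s9.png")
E
```

```text
t: 12.25
eef_pos: [0.5384, 0.1911, 0.0994]
tcp_rot: [[0.327, -0.945, 0.002], [-0.945, -0.327, 0.011], [-0.009, -0.005, -1.0]]
force: [0.9, -1.3, 0.5]
grip_width: 0.0216
```

View pics/s9.png

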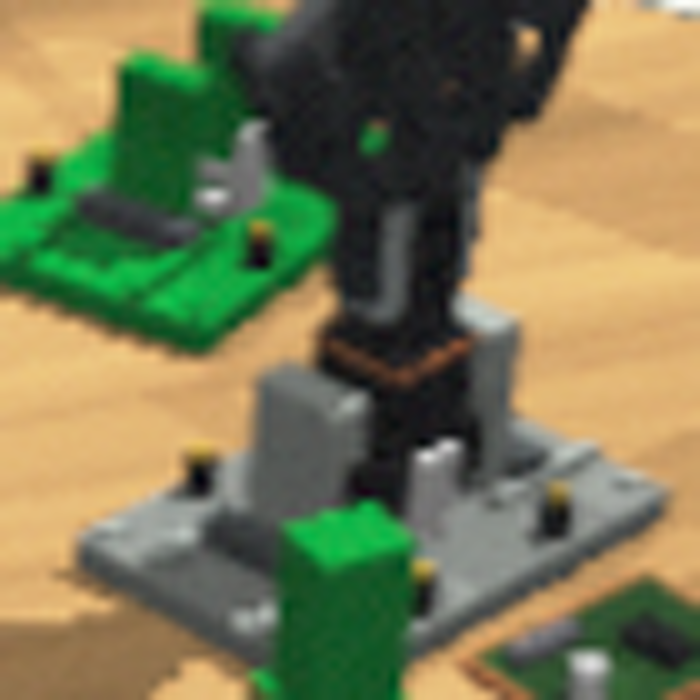

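Upright again, with visible gaps to both jaws (jaw tops at about (310,178) and (329,172)). Lifting slowly and watching the force.

```bash
python3 -m jog '[[[0,0.0008,0.003],[-0.01,0.001,0],0.01],[[0,0,0.003],[0,0,0],0.01],[[0,0,0.003],[0,0,0],0.01]]';python3 -m jog '[[[0,0,0.004],[0,0,0],0.01]]'
```

```text
t: 12.55
eef_pos: [0.5373, 0.1914, 0.107]
tcp_rot: [[0.323, -0.946, -0.003], [-0.946, -0.323, 0.002], [-0.003, 0.002, -1.0]]
force: [-0.5, 0.0, -2.3]
grip_width: 0.0209
t: 12.63
eef_pos: [0.5373, 0.1914, 0.1108]
tcp_rot: [[0.323, -0.946, -0.003], [-0.946, -0.323, 0.002], [-0.003, 0.002, -1.0]]
force: [1.1, -0.3, -2.8]
grip_width: 0.0214
```

It has risen 11.5 mm with only the weight on the wrist (about 2.5 N), so it is free. Lifting the rest of the way.

```bash
python3 -m jog '[[[0,0,0.008],[0,0,0],0.01],[[0,0,0.008],[0,0,0],0.01],[[0,0,0.008],[0,0,0],0.01],[[0,0,0.008],[0,0,0],0.01],[[0,0,0.008],[0,0,0],0.01],[[0,0,0.008],[0,0,0],0.01],[[0,0,0.006],[0,0,0],0.01],[[0,0,0],[0,0,0],0.01],[[0,0,0],[0,0,0],0.01],[[0,0,0],[0,0,0],0.01]]'
python3 - <<'E'
from h import *
s=manip.capture("scene");crop(s,270,100,350,210,7,"s10.png");t=manip.capture("top");cv2.imwrite("pics/t10.png",t["frame"][:,:,::-1]);cv2.imwrite("pics/s10f.png",s["frame"][:,:,::-1])
E
```

```text
t: 13.47
eef_pos: [0.5382, 0.1914, 0.1739]
tcp_rot: [[0.321, -0.947, 0.001], [-0.947, -0.321, 0.004], [-0.004, -0.002, -1.0]]
force: [-0.4, -0.2, -2.4]
grip_width: 0.0211
```

View pics/s10.png

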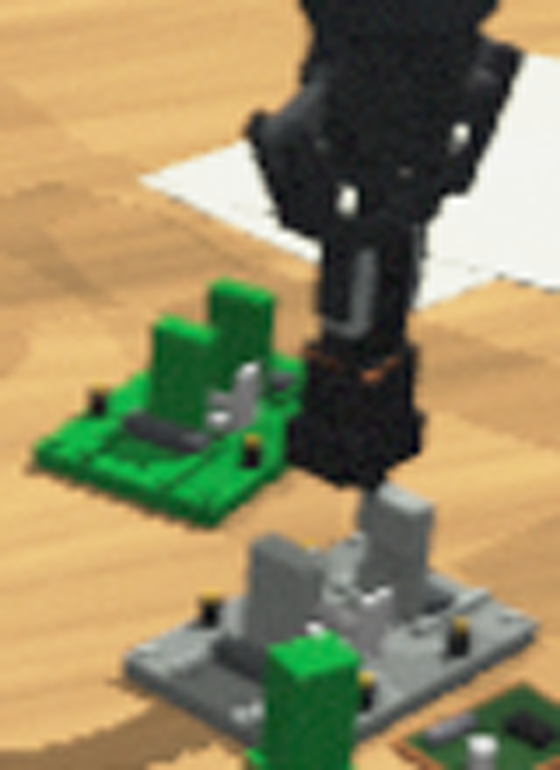

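View pics/s10f.png

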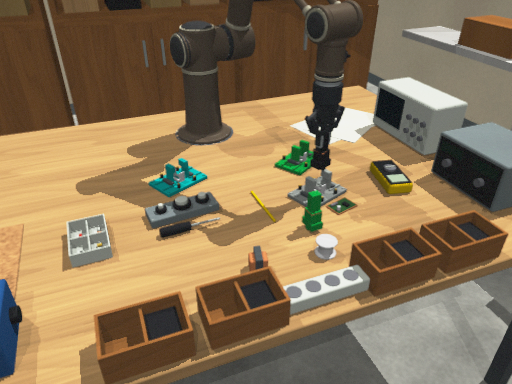

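The module hangs upright and clear of the jaws. I'll check the foot's height and the keys, which look darker in this view.

Run:
```python
from h import *
s=manip.capture("scene");t=manip.capture("top")
hx=np.array([.944,.33,0]);c=np.array([.538,.191,.0869])
for dx in(-.017,0,.017): print(proj(s,c+dx*hx), proj(s,c+dx*hx+[0,0,.05]))
# shoulder bottom corner front 11mm above foot
hy=np.array([-.33,.944,0]);print('sh',[proj(s,c+[0,0,.011]+a*.017*hx+b*.0235*hy).round(1) for a in(-1,1) for b in(-1,1)])
crop(s,300,130,345,180,14,"s11.png");crop(s,135,180,235,250,8,"s12.png")
```

```text
[314.85197364 166.4875376 ] [316.24576047 150.82554055]
[319.34523081 168.72380281] [320.85650274 152.96686195]
[323.9223696  171.00145755] [325.55527822 155.14860256]
sh [array([309.5, 165.8]), array([320.7, 160.5]), array([318.6, 170.3]), array([329.8, 164.9])]
```

View pics/s11.png

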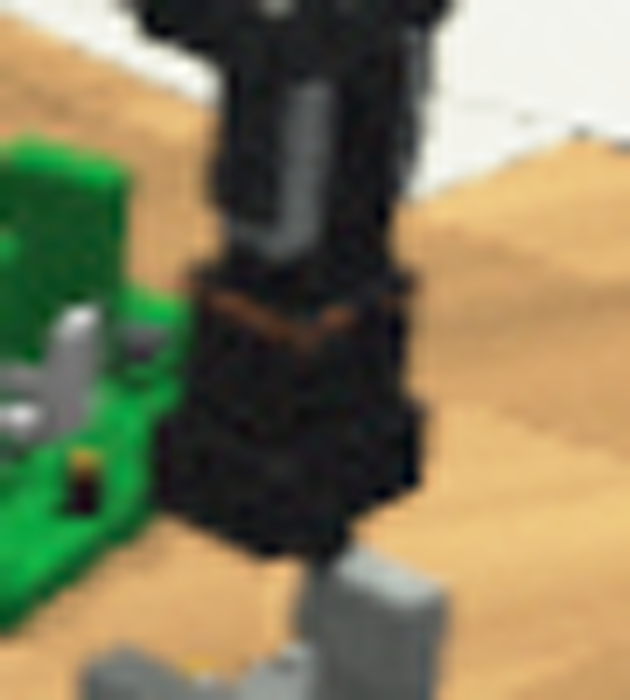

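View pics/s12.png

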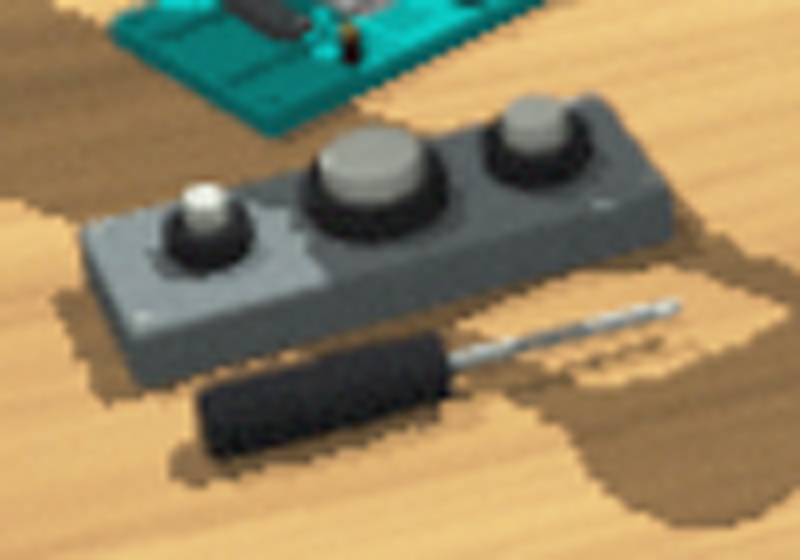

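View pics/t10.png

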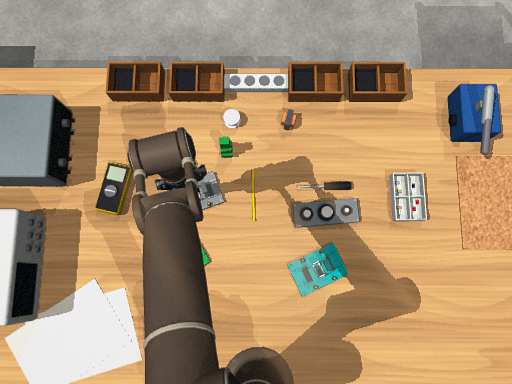

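The keys are all up and only shaded by the arm. The shoulder corners appear at (318.9,169.6) and (330,164.6), against (318.6,170.3) and (329.8,164.9) predicted for a foot height of 0.087 m. One settling hold, then hand in.

```bash
python3 -m jog '[[[0,0,0],[-0.003,0,0],0.01],[[0,0,0],[0,0,0],0.01],[[0,0,0],[0,0,0],0.01],[[0,0,0],[0,0,0],0.01]]'
python3 - <<'E'
from h import *
o=manip.observe();print(o["qvel"],o["eef_pos"],o["t"]);manip.hand_in()
E
```

```text
t: 14.0
eef_pos: [0.5367, 0.191, 0.1713]
tcp_rot: [[0.321, -0.947, -0.004], [-0.947, -0.321, -0.0], [-0.001, 0.004, -1.0]]
force: [0.2, 0.0, -2.5]
grip_width: 0.0218
[-0.05019477  0.20676892  0.13584901 -0.13364046  0.00298265  0.01347292] [0.5366827  0.19103629 0.17133976] 14.0
the job is handed in; nothing more can be done
```

The job is done and handed in at 14.0 s. The three keys were pressed in order, and the module is out of its holder and held above it.

- **Keys:** I pressed small, then mid, then big. Each went to a hard stop, with wrist force peaking at about 18–26 N and the travel ending about 6 mm below first contact. I rose clear of each key before the next, and the last picture shows all three up.
- **Module:** I gripped it on its y sides (opening 21.5 mm) and rocked it to the stop both ways, with the tool leaning about 11.4° and 12.9°. Gaps to both jaws showed in the picture, and it then lifted with only its weight (about 2.5 N) on the wrist.
- **Final pose:** It is upright to within about 0.3° by the tool reading, about 1 mm from the measured holder centre. Arm joint speeds were 0.2°/s or less.
- **Foot height:** The tool settled about 2.5 mm during the last hold. By the tool reading the foot should be about 17–18 mm above the jaw tops, where the earlier check gave 20 mm. I did not take another picture to confirm.
- **Other checks:** The left shoulder corner of the module was about 2 pixels from where I predicted, while the other two I checked were within about 1 pixel. I saw no bystander moved in the last pictures, by eye only.

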